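# Shield the customer's key

### The arm

A 6-joint arm with a two-finger parallel gripper is mounted at the origin on the work surface. World frame = base frame: x ahead of the robot, y to its left, z up, the work surface at z = 0. Lengths are in m, angles in degrees, forces in N, time in s.
With the tool pointing down it reaches from about 0.225 to 0.725 m from the base axis. Payload 3.1 kg.
Tool frame: the origin (TCP) lies midway between the tips of the shut fingers; the grasp point (between the pads) lies 19 mm behind it; x points along the fingers, y is the direction in which the jaws open and shut, and the axes are right-handed (so a half turn about x gives the same grasp; the last joint's range is limited). The gripper opens to 85 mm and grips with 20 to 120 N. Pads are 22 mm wide; open, the fingers measure 114 mm over their backs; the gripper's body (76 mm by 85 mm) begins 54 mm behind the grasp point. The pads swing forward as they close: fully open they stand 13 mm farther back than shut.
Start: joints at [-76.65, 2.75, 5.684, 92.934, 0, 82.678], TCP at [0.185, -0.491, 0.231] pointing down, gripper open.
Joint ranges: [-166.93, 166.93], [-56.73, 111.36], [-69.38, 81.34], [-121.58, 131.49], [-85.45, 84.26], [-180, 180]. Speed limits (degrees/s): [159.86, 159.86, 180, 180, 180, 180].

### API

Orientations are given as [roll, pitch, yaw] about the fixed x, y, z axes, in that order (R = Rz(yaw) Ry(pitch) Rx(roll)).
In Python, from workcell import get_state, grab_frame, camera_params, close_job gives the robot as it stands.
- The arm moves only by the tool move_arm, never from a script. Its argument "rows" is a list of rows, each a list of 7 numbers: the shift along the world's x, y, z in cm, then the turn, a rotation vector about the world's x, y, z in degrees, then the finger opening in cm, from 0 to 8.54. In form: [[x, y, z, wx, wy, wz, fingers], ...]. A call has 1 to 12 rows; each row shifts and turns the pose as measured when the row begins; what a row does not reach is not made up. A row lasts 1/12 s, in which the tool goes at most 41.7 mm and 7.16 degrees, less where a joint would pass 70% of its speed; a pose out of reach is approached as far as the arm can. A call with a gripper value outside its range is refused whole. The fingers move at their own pace and stop on an object; the grip force is fixed at half the most. Time passes only in rows, so rows that do not move let the fingers close. It gives the time, the measured TCP pose, the force and the opening at its end, in the units of the state.
- get_state(): the state, without advancing time (a new reading comes with each control period).
- grab_frame(name): name is "side" or "top" or "wrist"; returns the picture (420x560x3 uint8, red, green, blue); there is no depth.
- camera_params(name): a dict with "camera_matrix" (3x3 intrinsics, pixels), "R" (3x3) and "t" (3): a world point X has camera coordinates R X + t; the wrist camera has in their place "hand_eye" (4x4, takes a point from camera to tool coordinates, whose origin is the TCP and whose axes are the tool frame's). Camera axes: x right, y down, z forward; pixel columns grow to the right and rows downward; lengths in m; the calibration is good to about 2 mm. A picture is of the moment at which its call begins: read the wrist's pose just before it. camera_params takes no time and is no camera call.
- close_job(): hands the job in, once; it reports no verdict.
The state is a dict: "clock": time; "joint_positions": joint angles; "qvel": joint speeds; "joint_efforts": joint torques, N m; "eef_pos": TCP position; "eef_rot": TCP orientation; "force": force on the tool from outside, world axes, zero at the start; "torque": the same for the moment, N m; "grip_width": finger opening in m.
Only numpy, scipy, OpenCV 4.12 (cv2) and the standard library are available. Lean on these libraries where they do the work, as an engineer would, in place of code of your own. Each camera call takes 0.05 s, during which the arm holds its last target.

### The job

The customer's white remote key must be silenced while its replacement is programmed: swing the lid of the steel shielded box right up by its red handle, lay the key flat inside, buttons up, and shut the lid fully. Nobody knows how full the box is, so lower the key gently until it rests on the cartons inside and only then let go; do not drop it or press it down hard. Leave the other things on the counter where they are.

Things in the scene. Friction and masses are not known exactly. Their poses are not given: they have to be found in the camera images.
- key_center (a point): White remote key, chrome band, three black buttons, loose, flat on the black mat (z = 0), buttons up. Fob case 84 x 44 x 20 mm (its x, y, z); a steel blade sticks out 50 mm more at the +x end, 10 mm wide, 4 mm thick, half-way up. About 0.09 kg. The point is the centre of the fob case, 10 mm over its underside; z points up through the buttons.
- shieldbox: Steel shielded key box, fixed to the counter, open-topped under its lid: outside 176 mm (its x) x 240 mm (its y) x 100 mm high, walls 4 mm. Origin: centre of the underside; z up. The lid's hinge runs along its +x top edge, on the left (+y) side of the counter; the handle is on its -x side, towards the right (-y).
- box_in (a point): Centre of the box's inner floor, 10 mm above the counter and 90 mm below the rim. The whole floor (168 x 232 mm) is covered by a flat, level stack of brown cartons that gives about 1 mm per 3 N (8 mm at most) when pressed; its top lies anywhere from 14 to 52 mm above this point and cannot be seen while the lid is shut.
- lid (a joint): Hinge angle of the box's aluminium lid (176 x 240 x 10 mm, 0.36 kg), rad: 0 shut, growing as the lid swings up, 1.57 upright, 1.75 at its stop. No catch. A stiff friction hinge (0.5 N m) holds the lid wherever it is left; lifting it takes about 4 N at the handle, shutting it about 2 N.
- lid_handle (a point): Middle of the lid's red handle: a round bar 10 mm thick, 110 mm long, parallel to the hinge (its y axis along the bar), 45 mm out from the lid's front edge (40 mm clear gap), 106 mm above the counter when shut. It moves with the lid on a circle of 221 mm radius about the hinge and is straight above the hinge, 0.32 m over the counter, when the lid is upright.
- lid_hinge (a point): Middle of the lid's hinge axis, on the top edge of the box, 100 mm above the counter; its y axis is the hinge axis.
- pod_center (a point): Bystander: dark blue plastic programming pod, 150 x 82 x 34 mm, with a black fob lying on it (47 mm high there); loose. Its centre.
- cellbox_center (a point): Bystander: flat steel coin cell box, 100 x 66 x 28 mm, loose. Its centre.
- keyring_center (a point): Bystander: bronze key ring, 72 mm across, 6 mm high, loose. Its centre.
- wedge_center (a point): Bystander: white plastic fob opener wedge, 116 x 24 x 14 mm, loose. The point is near its middle.
- turntable: Bystander: display turntable, fixed; a slowly turning aluminium disc 170 mm across, 36 mm high, with a chrome fob on a stand on it (up to 86 mm high). Origin: centre of its underside.
Not all that is in view belongs to the job. What is shaped like the part that bears key_center but brown is not meant.

How it is judged:
By the outcome, as a careful person would: the job done as asked, in the order asked, and still so for the second after the job is handed in, with the robot touching nothing.
It also fails if it takes over 72 s, if anything falls off the work surface, if the arm or the gripper's body presses on something with over 40 N, if the wrist force passes 120 N, or if a joint passes its speed limit or range.

## Working session

There is one attempt and no reset: what is moved stays moved. The work goes in short steps, Python scripts to look and compute and a tool call to move; the robot and the scene stay as the last step left them, time stands still between calls to the robot, and variables do not carry over. Pictures are saved under pics/ and viewed, and the job is handed in when it is done.

Besides the shell and the picture viewer there is one more tool, called as a command line: name --pt "numbers of a row" for each row, then --argument value for the rest. move_arm: Moves the arm, as the interface text tells. Its arguments: {"type":"object","properties":{"rows":{"type":"array","items":{"type":"array","items":{"type":"number"}}}},"required":["rows"]}

```bash
mkdir -p pics; ls; cat > h.py <<'E'
import numpy as np,cv2
from workcell import *
def snap(n,f):
    im=grab_frame(n); cv2.imwrite('pics/'+f+'.png',im[:,:,::-1]); return im
def ray(n,u,v,st=None):
    c=camera_params(n);K=np.array(c['camera_matrix']);d=np.linalg.inv(K)@[u,v,1]
    if n!='wrist':
        R=np.array(c['R']);t=np.array(c['t']);return -R.T@t,R.T@d
    from scipy.spatial.transform import Rotation as Ro
    st=st or get_state();H=np.array(c['hand_eye']);R=Ro.from_euler('xyz',st['eef_rot'],degrees=True).as_matrix()
    return R@H[:3,3]+st['eef_pos'],R@H[:3,:3]@d
def atz(n,u,v,z,st=None):
    o,d=ray(n,u,v,st);return o+d*(z-o[2])/d[2]
def proj(n,X):
    c=camera_params(n);p=np.array(c['R'])@X+c['t'];p=np.array(c['camera_matrix'])@p;return p[:2]/p[2]
E
python3 - <<'E'
from h import *
print(get_state())
for n in('side','top','wrist'): snap(n,n+'0')
print(camera_params('top'),camera_params('side'),camera_params('wrist'))
E
```

```text
pics
{'clock': 0.0, 'joint_positions': array([-7.66491184e+01,  2.79212362e+00,  5.59122323e+00,  9.29333742e+01,
        1.27125972e-03,  8.26785647e+01]), 'qvel': array([-0.14054834, -0.05903564, -0.04046305, -0.0257848 , -0.03913247,
       -0.10380695]), 'joint_efforts': array([ 1.13847200e-04, -3.38779306e+01,  3.20016611e+01,  2.03346385e-02,
        1.04581687e-05, -1.87659275e-06]), 'eef_pos': array([ 0.18519788, -0.49059745,  0.23012073]), 'eef_rot': array([-97.86387228,  89.86571939, 102.80844314]), 'force': array([-0.58731808,  0.10963231,  0.10257647]), 'torque': array([0.02055481, 0.00404478, 0.00926075]), 'grip_width': 0.08570743099818677}
{'camera_matrix': array([[383.57450477,   0.        , 280.84120307],
       [  0.        , 383.57450477, 207.86503904],
       [  0.        ,   0.        ,   1.        ]]), 'R': array([[-0.01731137, -0.99960502,  0.0221385 ],
       [-0.9929934 ,  0.01459978, -0.11726445],
       [ 0.11689492, -0.02401339, -0.99285393]]), 't': array([-0.06579927,  0.59535312,  0.9182913 ])} {'camera_matrix': array([[501.72351594,   0.        , 285.57982431],
       [  0.        , 501.72351594, 212.29642481],
       [  0.        ,   0.        ,   1.        ]]), 'R': array([[-0.94718728, -0.32055064, -0.00914044],
       [-0.14783306,  0.4617672 , -0.87459501],
       [ 0.28457274, -0.82705401, -0.484768  ]]), 't': array([0.53887872, 0.2104599 , 1.33503179])} {'camera_matrix': array([[299.14715935,   0.        , 278.69766803],
       [  0.        , 299.14715935, 213.01298327],
       [  0.        ,   0.        ,   1.        ]]), 'hand_eye': array([[ 1.07366677e-03, -3.27729538e-01,  9.44770976e-01,
        -1.43904221e-01],
       [ 9.99998983e-01, -5.34803200e-04, -1.32194629e-03,
         3.16936567e-04],
       [ 9.38507387e-04,  9.44771435e-01,  3.27728630e-01,
        -8.39514129e-02],
       [ 0.00000000e+00,  0.00000000e+00,  0.00000000e+00,
         1.00000000e+00]])}
```

View pics/top0.png

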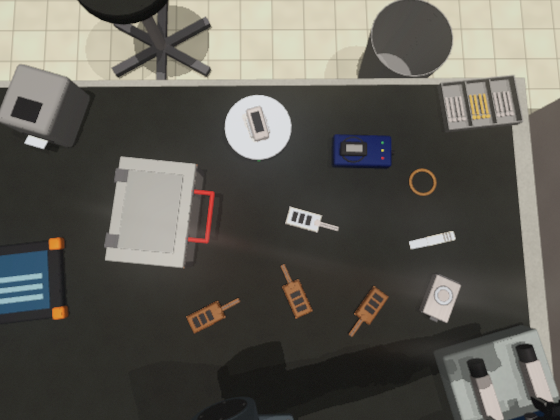

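View pics/side0.png

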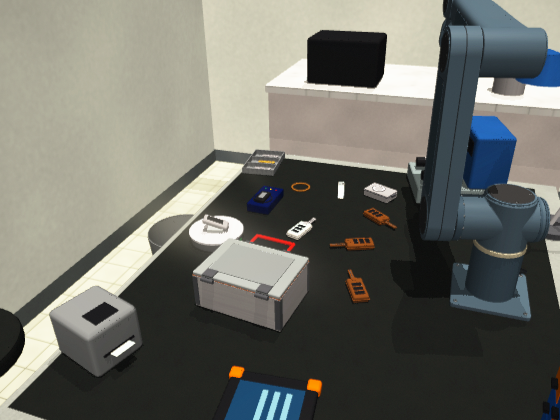

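View pics/wrist0.png

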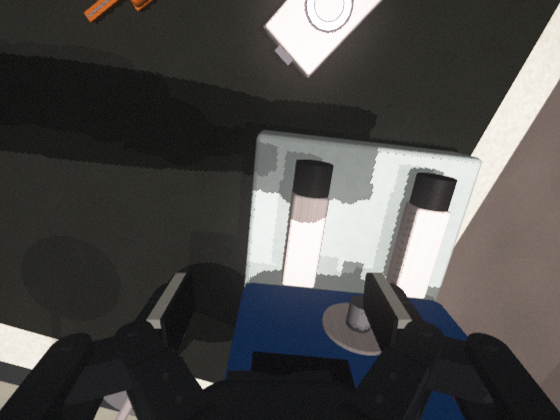

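The top view shows the white key at about (304,219), with its blade toward (337,229). The red handle is at about (210,216), the box at about (152,212), and the hinge side is at the left. Next I'll zoom in for accuracy.

```bash
python3 - <<'E'
from h import *
im=cv2.imread('pics/top0.png')
c=cv2.resize(im[150:275,95:345],None,fx=3.2,fy=3.2,interpolation=cv2.INTER_CUBIC);cv2.imwrite('pics/z1.png',c)
b,g,r=[im[:,:,i].astype(int) for i in range(3)]
m=((r>130)&(g<70)&(b<70)).astype(np.uint8);n,l,s,ce=cv2.connectedComponentsWithStats(m)
for i in range(1,n):
  if s[i,4]>20: print('red',s[i],ce[i])
w=((r>110)&(abs(r-b)<60)).astype(np.uint8);n,l,s,ce=cv2.connectedComponentsWithStats(w)
i=l[219,292]; print(s[i],ce[i])
ys,xs=np.where(l==i); 
pts=np.array([atz('top',x,y,0.015)[:2] for x,y in zip(xs,ys)]).astype(np.float32);print(cv2.minAreaRect(pts))
for p in [(304,219),(337,229)]: print(atz('top',*p,0.01))
E
```

```text
red [188 190  27  54 220] [206.6  211.15]
[     0      0    560    420 167473] [272.13469037 245.16529829]Traceback (most recent call last):
  File "<stdin>", line 11, in <module>
  File "h.py", line 13, in atz
    o,d=ray(n,u,v,st);return o+d*(z-o[2])/d[2]
        ~~~^^^^^^^^^^
  File "h.py", line 6, in ray
    c=camera_params(n);K=np.array(c['camera_matrix']);d=np.linalg.inv(K)@[u,v,1]
ValueError: time passes only in moves, steps and waits
```

View pics/z1.png

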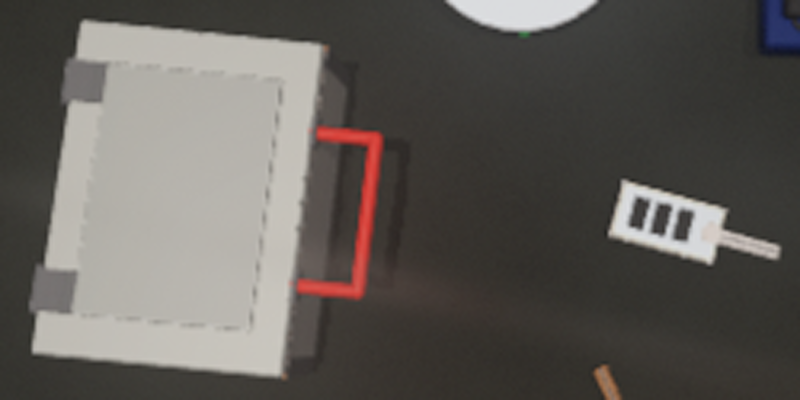

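```bash
python3 - <<'E'
from h import *
P=lambda q,z: atz('top',95+q[0]/3.2-.34,150+q[1]/3.2-.34,z)
L=np.array([P(q,.11) for q in [(82,20),(328,44),(285,378),(32,353)]]);print(L,L.mean(0))
d=lambda a,b:np.linalg.norm(a-b)
print('lid',d(L[0],L[1]),d(L[1],L[2]),d(L[2],L[3]))
v=lambda a,b:np.degrees(np.arctan2((b-a)[1],(b-a)[0]))
print('x axis',v(L[1],L[0]),v(L[2],L[3]),'y',v(L[0],L[3]),v(L[1],L[2]))
H=[P(q,.106) for q in[(379,135),(360,295)]];print('handle',H,np.mean(H,0),d(*H),v(*H))
K=np.array([P(q,.018) for q in [(623,180),(727,208),(713,263),(608,236)]]);t=P((779,253),.01)
print('key',K.mean(0),d(K[0],K[1]),d(K[1],K[2]),v(K[0],K[1]),v(K[3],K[2]),v(K.mean(0),t),t,d(K.mean(0),t))
E
```

```text
[[0.71164409 0.29495153 0.11      ]
 [0.69184101 0.11823939 0.11      ]
 [0.45364244 0.14623136 0.11      ]
 [0.47408951 0.32207888 0.11      ]] [0.58280426 0.22037529 0.11      ]
lid 0.17781827910673134 0.23983766538498336 0.17703229642980714
x axis 83.60587726956635 83.36758765072722 y 173.48537501589786 173.2976127157187
handle [array([0.62542364, 0.08191114, 0.106     ]), array([0.51076914, 0.09495319, 0.106     ])] [0.56809639 0.08843217 0.106     ] 0.11539388741430985 173.51045066692177
key [ 0.56730647 -0.13214446  0.018     ] 0.08529741166446836 0.04507895781743101 -106.02303946019707 -105.34852844274675 -106.14151906094169 [ 0.54162589 -0.22087556  0.01      ] 0.09271838846056603
```

```bash
cat >> h.py <<'E'
from scipy.spatial.transform import Rotation as Ro
def rep():
    s=get_state();R=Ro.from_euler('xyz',s['eef_rot'],degrees=True).as_matrix()
    yaw=lambda v:np.degrees(np.arctan2(v[1],v[0]))
    print('t %.2f pos %s tooly yaw %.2f z yaw %.2f x %s F %s grip %.4f q %s'%(s['clock'],np.round(s['eef_pos'],4),yaw(R[:,1]),yaw(R[:,2]),np.round(R[:,0],3),np.round(s['force'],2),s['grip_width'],np.round(s['joint_positions'],1)))
    return s,R
E
python3 -c "
from h import *
rep()"
```

```text
t 0.15 pos [ 0.1852 -0.4907  0.2303] tooly yaw -69.33 z yaw -159.33 x [-0.     0.002 -1.   ] F [ 0.58  1.41 -0.24] grip 0.0853 q [-76.7   2.8   5.6  92.9   0.   82.7]
```

move_arm --pt "1.7 2.6 -0.3 0 0 7 3" --pt "1.7 2.6 -0.3 0 0 7 3" --pt "1.7 2.6 -0.3 0 0 7 3" --pt "1.7 2.6 -0.3 0 0 7 3" --pt "1.7 2.6 -0.3 0 0 7 3" --pt "1.7 2.6 -0.3 0 0 7 3" --pt "1.7 2.6 -0.3 0 0 7 3" --pt "1.7 2.6 -0.3 0 0 7 3" --pt "1.7 2.6 -0.3 0 0 7 3" --pt "1.7 2.6 -0.3 0 0 7 3" --pt "1.7 2.6 -0.3 0 0 7 3" --pt "1.7 2.6 -0.3 0 0 7 3"

```text
clock: 1.15
eef_pos: [0.3903, -0.1677, 0.1868]
eef_rot: [-104.2, 89.7, -177.7]
force: [0.5, -0.7, -0.2]
grip_width: 0.03
```

```bash
python3 -c "
from h import *
rep()"
```

```text
t 1.15 pos [ 0.3903 -0.1677  0.1868] tooly yaw 16.48 z yaw -73.52 x [-0.006 -0.    -1.   ] F [ 0.51 -0.71 -0.15] grip 0.0300 q [-32.2 -12.3 -13.4  89.1  -0.2  41.3]
```

move_arm --pt "1.8 2.6 -0.3 0 0 6.8 3" --pt "1.8 2.6 -0.3 0 0 6.8 3" --pt "1.8 2.6 -0.3 0 0 6.8 3" --pt "1.8 2.6 -0.3 0 0 6.8 3" --pt "1.8 2.6 -0.3 0 0 6.8 3" --pt "1.8 2.6 -0.3 0 0 6.8 3" --pt "1.8 2.6 -0.3 0 0 6.8 3" --pt "1.8 2.6 -0.3 0 0 6.8 3" --pt "1.8 2.6 -0.3 0 0 6.8 3" --pt "1.8 2.6 -0.3 0 0 6.8 3" --pt "0 0 0 0 0 0 3"

```text
clock: 2.07
eef_pos: [0.5757, 0.1132, 0.149]
eef_rot: [-138.1, 89.5, -139.5]
force: [-0.7, -0.4, -0.6]
grip_width: 0.03
```

```bash
python3 -c "
from h import *
rep();snap('wrist','w1');snap('top','t1')"
```

```text
t 2.07 pos [0.5757 0.1132 0.149 ] tooly yaw 88.58 z yaw -1.42 x [-0.007 -0.006 -1.   ] F [-0.7  -0.43 -0.6 ] grip 0.0300 q [ 4.7 12.2  6.8 84.9 -0.3  6.2]
```

View pics/w1.png

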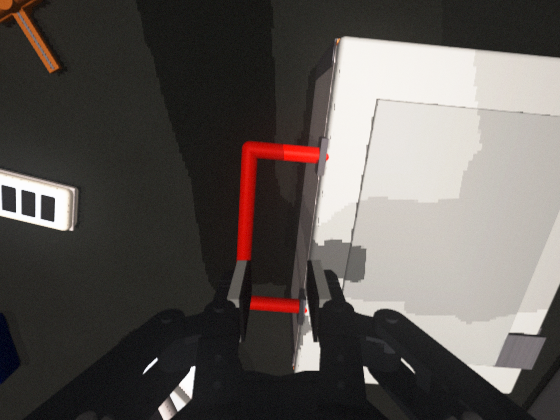

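```bash
python3 - <<'E'
from h import *
s,R=rep()
a=atz('wrist',249,148,.106,s);b=atz('wrist',243.5,258,.106,s)
print(a,b,np.degrees(np.arctan2(*(b-a)[1::-1])))
print(atz('wrist',341,39,.11,s))
E
```

```text
t 2.17 pos [0.5738 0.1097 0.15  ] tooly yaw 88.17 z yaw -1.84 x [-0.008 -0.009 -1.   ] F [-0.18  0.03  0.24] grip 0.0300 q [ 4.5 12.   6.6 85.1 -0.5  6.3]
[0.51035552 0.09254884 0.106     ] [0.58600245 0.08378092 0.106     ] -6.61141884942069
[0.45335985 0.14677198 0.11      ]
```

move_arm --pt "-0.3 -1.1 0 0.5 -0.4 -2.4 3" --pt "-0.3 -1.1 0 0 0 -2.4 3" --pt "0 0 0 0 0 0 3" --pt "0 0 0 0 0 0 3"

```text
clock: 2.5
eef_pos: [0.5653, 0.0837, 0.1501]
eef_rot: [-154.7, 89.8, -161.9]
force: [-1.1, 0.2, 0.1]
grip_width: 0.0299
```

```bash
python3 -c "
from h import *
rep()"
```

```text
t 2.50 pos [0.5653 0.0837 0.1501] tooly yaw 82.74 z yaw -7.26 x [-0.004 -0.001 -1.   ] F [-1.08  0.18  0.06] grip 0.0299 q [ 1.7  9.7  4.  84.5 -0.1  9. ]
```

move_arm --pt "0.1 0.2 -1.5 0 -0.2 0.5 3" --pt "0.1 0.1 -2 0 0 0 3" --pt "0 0 -1.6 0 0 0 3" --pt "0 0 -1 0 0 0 3" --pt "0 0 0 0 0 0 3" --pt "0 0 0 0 0 0 3"

```text
clock: 3.0
eef_pos: [0.568, 0.0828, 0.0916]
eef_rot: [-0.2, 89.6, -7.4]
force: [-0.5, -0.5, 0.7]
grip_width: 0.03
```

```bash
python3 -c "
from h import *
rep();snap('wrist','w2')"
```

```text
t 3.00 pos [0.568  0.0828 0.0916] tooly yaw 82.84 z yaw -7.16 x [ 0.008 -0.001 -1.   ] F [-0.45 -0.47  0.7 ] grip 0.0300 q [ 1.6 10.3 -2.  77.2 -0.1  8.8]
```

View pics/w2.png

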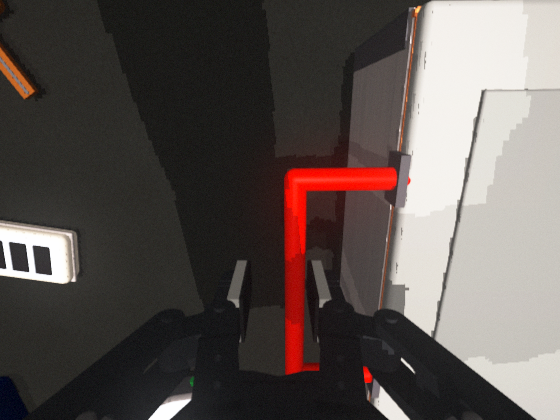

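move_arm --pt "0 0.4 -0.4 0 0.4 0.5 3" --pt "0 0 0 0 0 0 3" --pt "0 0 0 0 0 0 0" --pt "0 0 0 0 0 0 0" --pt "0 0 0 0 0 0 0" --pt "0 0 0 0 0 0 0" --pt "0 0 0 0 0 0 0"

```text
clock: 3.63
eef_pos: [0.5701, 0.0904, 0.0906]
eef_rot: [54.3, 89.6, 47.8]
force: [0.9, 0.2, -1.4]
grip_width: 0.0077
```

```bash
python3 -c "
from h import *
rep()"
```

```text
t 3.63 pos [0.5701 0.0904 0.0906] tooly yaw 83.52 z yaw -6.48 x [ 0.005  0.005 -1.   ] F [ 0.92  0.22 -1.37] grip 0.0077 q [ 2.2 11.  -1.4 77.4  0.3  8.7]
```

move_arm --pt "0 0 0 0 0 0 0" --pt "0 0 0 0 0 0 0"

```text
clock: 3.8
eef_pos: [0.57, 0.0904, 0.0906]
eef_rot: [56.3, 89.6, 49.8]
force: [-0.4, 0.4, -0.8]
grip_width: 0.008
```

```bash
python3 -c "
from h import *
rep();snap('wrist','w3')"
```

```text
t 3.80 pos [0.57   0.0904 0.0906] tooly yaw 83.51 z yaw -6.49 x [ 0.005  0.006 -1.   ] F [-0.43  0.39 -0.84] grip 0.0080 q [ 2.2 11.  -1.4 77.4  0.3  8.7]
```

View pics/w3.png

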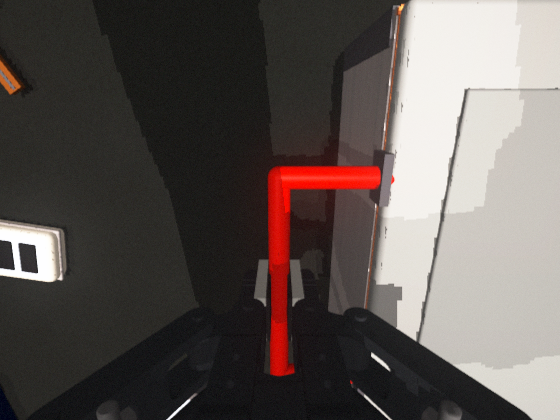

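```bash
cat >> h.py <<'E'
U=np.array([0.115,0.9934])
def arc(th0,th1,n,start):
    # start: xy,z of TCP at shut
    f=lambda t:(22.1*(np.cos(np.radians(1.6))-np.cos(np.radians(t+1.6))),22.1*(np.sin(np.radians(t+1.6))-np.sin(np.radians(1.6))))
    T=np.linspace(th0,th1,n+1)
    for a,b in zip(T,T[1:]):
        A,B=f(a),f(b);print([round(x,2) for x in ((B[0]-A[0])*U[0],(B[0]-A[0])*U[1],B[1]-A[1])])
    e=f(th1);print('expect',start+np.array([e[0]*U[0],e[0]*U[1],e[1]])/100)
E
python3 -c "
from h import *
for a in (0,32,64): arc(a,a+32,8,np.array([.570,.0904,.0906]))"
```

```text
[np.float64(0.01), np.float64(0.1), np.float64(1.54)]
[np.float64(0.02), np.float64(0.2), np.float64(1.53)]
[np.float64(0.04), np.float64(0.31), np.float64(1.51)]
[np.float64(0.05), np.float64(0.41), np.float64(1.49)]
[np.float64(0.06), np.float64(0.51), np.float64(1.45)]
[np.float64(0.07), np.float64(0.61), np.float64(1.41)]
[np.float64(0.08), np.float64(0.71), np.float64(1.37)]
[np.float64(0.09), np.float64(0.8), np.float64(1.31)]
expect [0.5742364  0.12699511 0.20672885]
[np.float64(0.1), np.float64(0.89), np.float64(1.25)]
[np.float64(0.11), np.float64(0.98), np.float64(1.19)]
[np.float64(0.12), np.float64(1.06), np.float64(1.12)]
[np.float64(0.13), np.float64(1.13), np.float64(1.04)]
[np.float64(0.14), np.float64(1.2), np.float64(0.96)]
[np.float64(0.15), np.float64(1.26), np.float64(0.87)]
[np.float64(0.15), np.float64(1.32), np.float64(0.78)]
[np.float64(0.16), np.float64(1.37), np.float64(0.69)]
expect [0.58490604 0.21916228 0.28569041]
[np.float64(0.16), np.float64(1.42), np.float64(0.59)]
[np.float64(0.17), np.float64(1.45), np.float64(0.49)]
[np.float64(0.17), np.float64(1.48), np.float64(0.38)]
[np.float64(0.17), np.float64(1.51), np.float64(0.28)]
[np.float64(0.18), np.float64(1.52), np.float64(0.17)]
[np.float64(0.18), np.float64(1.53), np.float64(0.06)]
[np.float64(0.18), np.float64(1.53), np.float64(-0.04)]
[np.float64(0.18), np.float64(1.53), np.float64(-0.15)]
expect [0.59876639 0.33889156 0.30348795]
```

move_arm --pt "0 0.1 1.5 0 0 0 0" --pt "0 0.2 1.5 0 0 0 0" --pt "0 0.3 1.5 0 0 0 0" --pt "0.1 0.4 1.5 0 0 0 0" --pt "0 0.5 1.4 0 0 0 0" --pt "0.1 0.6 1.4 0 0 0 0" --pt "0.1 0.7 1.4 0 0 0 0" --pt "0.1 0.8 1.3 0 0 0 0"

```text
clock: 4.52
eef_pos: [0.5733, 0.1202, 0.1982]
eef_rot: [-109.2, 89.4, -116.0]
force: [0.4, -1.5, -4.6]
grip_width: 0.0076
```

```bash
python3 -c "
from h import *
rep()"
```

```text
t 4.52 pos [0.5733 0.1202 0.1982] tooly yaw 83.22 z yaw -6.78 x [-0.004 -0.009 -1.   ] F [ 0.38 -1.55 -4.61] grip 0.0076 q [ 5.5 12.  12.  90.4 -0.5 12.3]
```

move_arm --pt "0.1 0.9 1.3 0 0 0 0" --pt "0.1 0.9 1.2 0.4 0 0 0" --pt "0.1 1.0 1.2 0 0 0 0" --pt "0.1 1.1 1.1 0 0 0 0" --pt "0.1 1.2 1.0 0 0 0 0" --pt "0.1 1.2 0.9 0 0 0 0" --pt "0.2 1.3 0.9 0 0 0 0" --pt "0.2 1.4 0.8 0 0 0 0"

```text
clock: 5.18
eef_pos: [0.5822, 0.1987, 0.2796]
eef_rot: [-107.2, 87.9, -114.4]
force: [-1.1, -4.5, -1.1]
grip_width: 0.0074
```

```bash
python3 -c "
from h import *
rep()"
```

```text
t 5.18 pos [0.5822 0.1987 0.2796] tooly yaw 82.84 z yaw -7.19 x [-0.015 -0.033 -0.999] F [-1.13 -4.51 -1.09] grip 0.0074 q [ 13.5  19.9  31.  102.4  -1.7  20.7]
```

move_arm --pt "0.2 1.4 0.6 0.6 -0.3 0 0" --pt "0.2 1.4 0.5 0.6 -0.3 0 0" --pt "0.2 1.4 0.5 0.6 -0.2 0 0" --pt "0.2 1.5 0.4 0.3 0 0 0" --pt "0.2 1.5 0.3 0.3 0 0 0" --pt "0.2 1.5 0.2 0.3 0 0 0"

```text
clock: 5.68
eef_pos: [0.591, 0.2747, 0.3087]
eef_rot: [-106.3, 89.0, -113.7]
force: [-1.2, -4.5, -1.4]
grip_width: 0.0073
```

```bash
python3 -c "
from h import *
rep()"
```

```text
t 5.68 pos [0.591  0.2747 0.3087] tooly yaw 82.60 z yaw -7.41 x [-0.007 -0.016 -1.   ] F [-1.22 -4.45 -1.4 ] grip 0.0073 q [ 19.4  27.4  44.3 107.7  -0.7  26.8]
```

move_arm --pt "0.2 1.5 0.1 0.5 -0.2 0.2 0" --pt "0.2 1.5 0 0.5 -0.2 0.2 0" --pt "0.2 1.5 0 0.3 0 0 0" --pt "0.2 1.5 -0.1 0 0 0 0" --pt "0.1 0.6 0 0 0 0 0" --pt "0 0 0 0 0 0 0"

```text
clock: 6.18
eef_pos: [0.5978, 0.3347, 0.3115]
eef_rot: [-93.2, 89.2, -100.2]
force: [0.5, -0.2, 0.8]
grip_width: 0.0074
```

```bash
python3 -c "
from h import *
rep();snap('side','s4');snap('top','t4')"
```

```text
t 6.18 pos [0.5978 0.3347 0.3115] tooly yaw 82.97 z yaw -7.03 x [-0.003 -0.015 -1.   ] F [ 0.45 -0.21  0.83] grip 0.0074 q [ 24.   34.8  55.3 111.   -0.7  31. ]
```

View pics/s4.png

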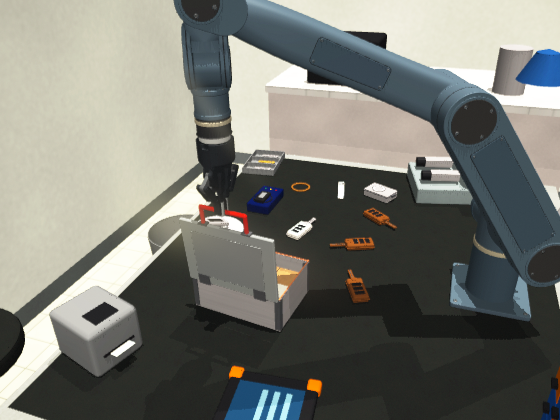

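View pics/t4.png

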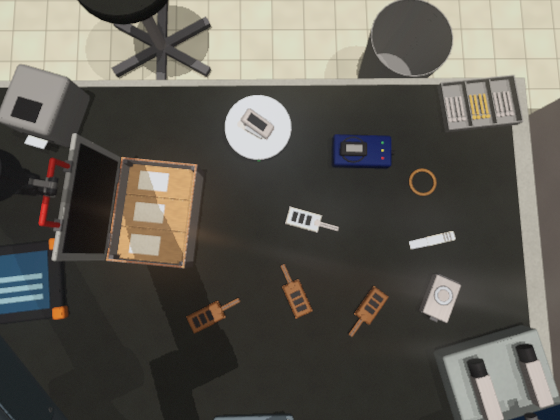

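move_arm --pt "0 0 0 0 0 0 3" --pt "0 0 0 0 0 0 3" --pt "0 0 0 0 0 0 3" --pt "0 0 1 0 0 0 3" --pt "0 0 2 0 0 0 3" --pt "0 0 2 0 0 0 3" --pt "0 0 1 0 0 0 3"

```text
clock: 6.87
eef_pos: [0.5937, 0.3304, 0.3677]
eef_rot: [-122.2, 89.0, -129.5]
force: [25.8, 12.7, 19.5]
grip_width: 0.0298
```

```bash
python3 -c "
from h import *
rep()"
```

```text
t 6.87 pos [0.5937 0.3304 0.3677] tooly yaw 82.72 z yaw -7.29 x [-0.011 -0.014 -1.   ] F [25.79 12.7  19.47] grip 0.0298 q [ 23.7  46.6  81.4 125.7  -0.5  31. ]
```

move_arm --pt "-0.5 -2 0 0 0 0 3" --pt "-0.5 -3 0 0 0 0 3" --pt "-0.5 -3 0 0 0 0 3" --pt "0 -1 0 0 0 0 3"

```text
clock: 7.2
eef_pos: [0.5841, 0.2456, 0.3488]
eef_rot: [-141.6, 87.7, -148.7]
force: [0.7, 0.6, 0.4]
grip_width: 0.0303
```

```bash
python3 -c "
from h import *
s,_=rep();print(s['joint_efforts'],s['force'])"
```

```text
t 7.20 pos [0.5841 0.2456 0.3488] tooly yaw 82.96 z yaw -7.09 x [-0.034 -0.021 -0.999] F [0.68 0.55 0.37] grip 0.0303 q [ 17.   29.4  52.1 114.9  -0.6  24.1]
[ 6.01754878e-01 -4.67938077e+01  2.84764570e+01  2.89550666e-01
 -9.00995499e-02  5.29138633e-03] [0.68462784 0.55205153 0.37162294]
```

move_arm --pt "-0.1 -3 -1 0.3 -0.5 6.8 7" --pt "-0.1 -3 -1 0.3 -0.5 6.8 7" --pt "-0.1 -3 -1 0.3 -0.5 6.8 7" --pt "-0.1 -3 -1 0.3 -0.5 6.8 7" --pt "-0.1 -3 -1 0 0 6.8 7" --pt "-0.1 -3 -1 0 0 6.8 7" --pt "-0.1 -3 -1 0 0 6.8 7" --pt "-0.1 -3 -1 0 0 6.8 7" --pt "-0.1 -3 -1 0 0 6.8 7" --pt "-0.1 -3 -1 0 0 6.8 7" --pt "-0.1 -3 -1 0 0 6.8 7" --pt "-0.1 -2 -1 0 0 4 7"

```text
clock: 8.2
eef_pos: [0.5674, -0.1223, 0.2259]
eef_rot: [-45.9, 88.8, 29.5]
force: [1.1, -0.6, 0.0]
grip_width: 0.0697
```

move_arm --pt "0 0 0 0 0 0 7" --pt "0 0 0 0 0 0 7"

```text
clock: 8.37
eef_pos: [0.5651, -0.1275, 0.2232]
eef_rot: [-40.5, 89.0, 34.5]
force: [0.6, 0.7, 0.7]
grip_width: 0.0701
```

```bash
python3 -c "
from h import *
rep();snap('wrist','w5');snap('top','t5')"
```

```text
t 8.37 pos [ 0.5651 -0.1275  0.2232] tooly yaw 164.95 z yaw 74.96 x [ 0.015  0.01  -1.   ] F [0.6  0.66 0.72] grip 0.0701 q [-19.8  10.1  12.7  92.    0.8 -94.8]
```

View pics/w5.png

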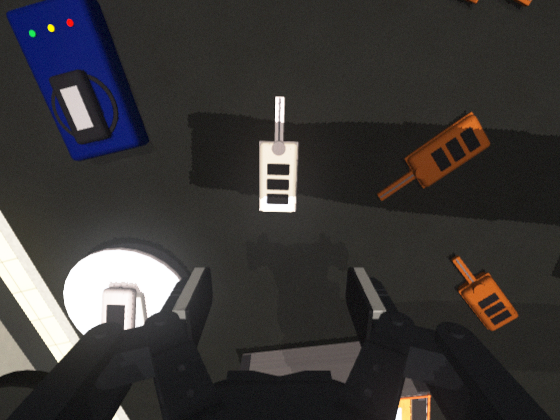

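View pics/t5.png

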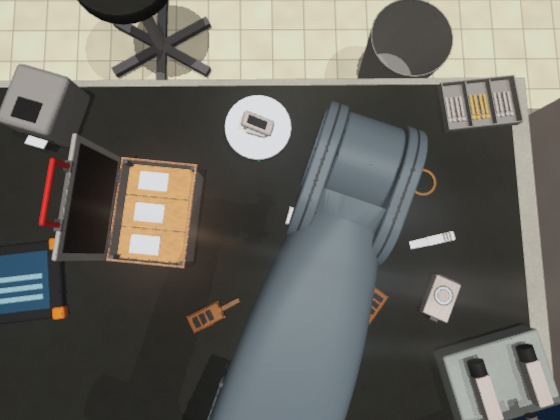

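```bash
python3 - <<'E'
from h import *
s,R=rep()
K=np.array([atz('wrist',*q,.018,s) for q in [(259,142),(298,142),(297,211),(259,211)]])
print(K,K.mean(0),np.linalg.norm(K[0]-K[1]),np.linalg.norm(K[1]-K[2]))
t=atz('wrist',280,97,.01,s);b=atz('wrist',278.2,211,.018,s)
v=t-b;print(t,b,np.degrees(np.arctan2(v[1],v[0])))
# handle on top view
for z in (.30,.32,.33): print(z,atz('top',54,161,z),atz('top',44,224,z))
E
```

```text
t 8.47 pos [ 0.5655 -0.1264  0.2236] tooly yaw 165.07 z yaw 75.08 x [ 0.015  0.01  -1.   ] F [ 0.56  0.69 -0.51] grip 0.0698 q [-19.7  10.1  12.8  92.1   0.8 -94.7]
[[ 0.57694371 -0.17805325  0.018     ]
 [ 0.53395985 -0.16660528  0.018     ]
 [ 0.55495889 -0.08584457  0.018     ]
 [ 0.60037019 -0.0978087   0.018     ]] [ 0.56655816 -0.13207795  0.018     ] 0.044482228138523996 0.08344609975046986
[ 0.54148481 -0.21831888  0.01      ] [ 0.57740841 -0.09175915  0.018     ] -105.84643598810639
0.3 [0.65382887 0.33698802 0.3       ] [0.5406461  0.34856765 0.3       ]
0.32 [0.64881774 0.32558532 0.32      ] [0.53894926 0.33682587 0.32      ]
0.33 [0.64631218 0.31988397 0.33      ] [0.53810084 0.33095498 0.33      ]
```

move_arm --pt "0.1 -0.3 -2 -0.3 0.4 -0.5 7" --pt "0.1 -0.2 -3 -0.3 0.4 -0.5 7" --pt "0 0 -3 0 0 0 7" --pt "0 0 -3 0 0 0 7" --pt "0 0 -3 0 0 0 7" --pt "0 0 -1 0 0 0 7" --pt "0 0 0 0 0 0 7" --pt "0 0 0 0 0 0 7"

```text
clock: 9.13
eef_pos: [0.5739, -0.1219, 0.0803]
eef_rot: [-85.5, 88.7, -11.0]
force: [0.8, 0.3, -0.2]
grip_width: 0.0697
```

```bash
python3 -c "
from h import *
rep();snap('wrist','w6')"
```

```text
t 9.13 pos [ 0.5739 -0.1219  0.0803] tooly yaw 164.53 z yaw 74.53 x [ 0.022 -0.004 -1.   ] F [ 0.81  0.29 -0.17] grip 0.0697 q [-18.6  11.6  -1.8  75.3   0.2 -93.2]
```

View pics/w6.png

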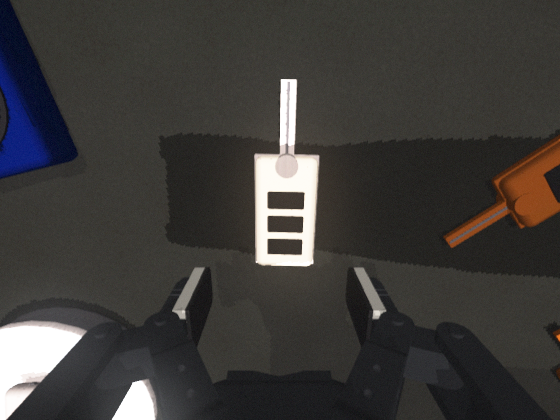

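move_arm --pt "-0.3 -0.5 -1.5 0 0.7 -0.2 7" --pt "-0.3 -0.5 -1.5 0 0.7 -0.2 7" --pt "0 0 -1 0 0 0 7" --pt "0 0 0 0 0 0 7" --pt "0 0 0 0 0 0 7"

```text
clock: 9.6
eef_pos: [0.5733, -0.1347, 0.0449]
eef_rot: [-122.0, 89.3, -47.9]
force: [0.3, 0.0, -0.3]
grip_width: 0.0702
```

```bash
python3 -c "
from h import *
rep();snap('wrist','w7')"
```

```text
t 9.60 pos [ 0.5733 -0.1347  0.0449] tooly yaw 164.09 z yaw 74.09 x [ 0.008 -0.009 -1.   ] F [ 0.31  0.03 -0.3 ] grip 0.0702 q [-19.6  13.8  -3.4  72.2  -0.3 -93.7]
```

View pics/w7.png

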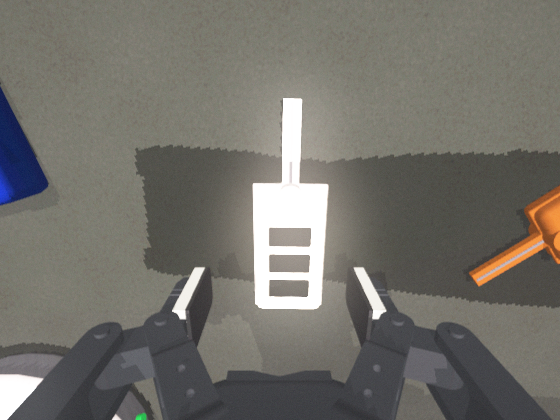

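move_arm --pt "-0.4 0.2 -1.5 0.4 0.4 0 7" --pt "-0.2 0.1 -1.2 0 0 0 7" --pt "0 0 -0.7 0 0 0 7" --pt "0 0 -0.3 0 0 0 7" --pt "0 0 0 0 0 0 7" --pt "0 0 0 0 0 0 7"

```text
clock: 10.15
eef_pos: [0.5666, -0.1316, 0.0049]
eef_rot: [-120.9, 89.9, -46.8]
force: [-0.2, -0.1, 1.0]
grip_width: 0.0698
```

```bash
python3 -c "
from h import *
rep()"
```

```text
t 10.15 pos [ 0.5666 -0.1316  0.0049] tooly yaw 164.06 z yaw 74.06 x [ 0.001 -0.001 -1.   ] F [-0.15 -0.11  1.04] grip 0.0698 q [-19.7  15.   -6.6  68.3  -0.  -93.7]
```

move_arm --pt "0 0 -0.3 0 0 0 7" --pt "0 0 0 0 0 0 3" --pt "0 0 0 0 0 0 3" --pt "0 0 0 0 0 0 3" --pt "0 0 0 0 0 0 3" --pt "0 0 0 0 0 0 3" --pt "0 0 0 0 0 0 3"

```text
clock: 10.73
eef_pos: [0.5686, -0.1322, 0.0041]
eef_rot: [-98.3, 89.7, -24.2]
force: [0.1, 0.9, -1.4]
grip_width: 0.0423
```

```bash
python3 -c "
from h import *
rep();snap('wrist','w8')"
```

```text
t 10.73 pos [ 0.5686 -0.1322  0.0041] tooly yaw 164.07 z yaw 74.07 x [ 0.005 -0.002 -1.   ] F [ 0.09  0.94 -1.42] grip 0.0423 q [-19.7  15.1  -6.7  67.9  -0.  -93.7]
```

View pics/w8.png

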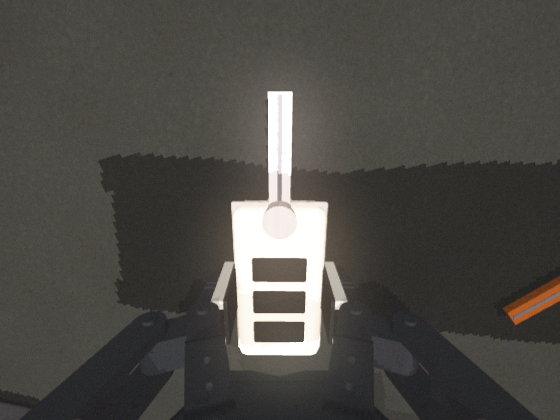

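move_arm --pt "0 0 1 0 0 0 3" --pt "0 0 2 0 0 0 3" --pt "0 0 3 0 0 0 3" --pt "0 0 3 0 0 0 3" --pt "0 0 3 0 0 -2 3" --pt "0.1 1 3 0 0 -4 3" --pt "0.2 2 2 0 0 -6 3" --pt "0.3 3 1 0 0 -6.6 3" --pt "0.3 3 0 0 0 -6.6 3" --pt "0.3 3 0 0 0 -6.6 3" --pt "0.3 3 0 0 0 -6.6 3" --pt "0.3 2 0 0 0 -5 3"

```text
clock: 11.78
eef_pos: [0.5816, 0.0408, 0.1993]
eef_rot: [-12.5, 89.3, 15.5]
force: [-0.0, -0.3, -0.8]
grip_width: 0.0424
```

```bash
python3 -c "
from h import *
rep();snap('wrist','w9')"
```

```text
t 11.78 pos [0.5816 0.0408 0.1993] tooly yaw 117.97 z yaw 27.97 x [ 0.011  0.003 -1.   ] F [-0.01 -0.25 -0.81] grip 0.0424 q [ -2.7  10.5  10.4  89.3   0.2 -30.7]
```

View pics/w9.png

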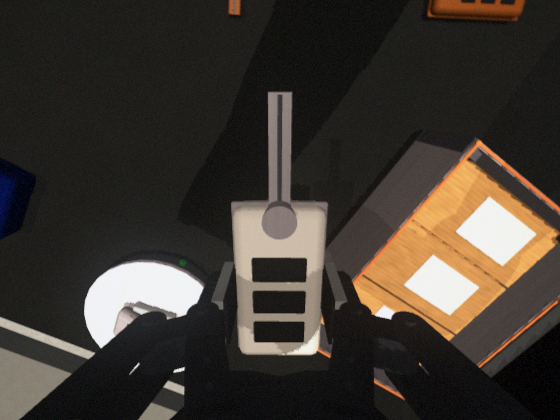

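```bash
python3 - <<'E'
from h import *
im=cv2.imread('pics/t5.png').astype(int);w=(im.min(2)>130).astype(np.uint8);n,l,S,c=cv2.connectedComponentsWithStats(w)
T=[c[l[y,x]] for x,y in((145,245),(149,213))];print(T,[S[l[y,x],4] for x,y in((145,245),(149,213))])
im=cv2.imread('pics/w9.png').astype(int);w=(im.min(2)>170).astype(np.uint8);n,l,S,c=cv2.connectedComponentsWithStats(w)
W=[c[l[y,x]] for x,y in((498,232),(442,284))];print(W,[S[l[y,x],4] for x,y in((498,232),(442,284))])
s=get_state();s['eef_pos']=np.array([.5816,.0408,.1993]);s['eef_rot']=[-12.5,89.3,15.5]
for a,b in zip(T,W):
  o1,d1=ray('top',*a);o2,d2=ray('wrist',*b,s)
  A=np.c_[d1,-d2];k=np.linalg.lstsq(A,o2-o1,rcond=None)[0];p,q=o1+k[0]*d1,o2+k[1]*d2;print(p,q)
E
```

```text
[array([144.18535826, 244.38161994]), array([148.84101749, 212.37678855])] [np.int32(642), np.int32(629)]
[array([495.342827  , 231.35724332]), array([440.81771058, 284.98228942])] [np.int32(2844), np.int32(2315)]
[0.50867682 0.25127019 0.06157598] [0.50832686 0.25126069 0.06156298]
[0.58488079 0.24184902 0.06216848] [0.58487537 0.24185077 0.06216844]
```

move_arm --pt "0.4 2 0 0 0.3 -5.5 3" --pt "0.4 2.5 0 0 0.3 -5.5 3" --pt "0.4 2.5 0 0 0 -5.5 3" --pt "0.4 2.5 0 0 0 -5.5 3" --pt "0.3 2.5 0 0 0 -5.5 3" --pt "0.3 2 0 0 0 -4 3" --pt "0 0.5 0 0 0 0 3" --pt "0 0 0 0 0 0 3" --pt "0 0 0 0 0 0 3"

```text
clock: 12.58
eef_pos: [0.6035, 0.197, 0.2047]
eef_rot: [19.3, 89.7, 14.8]
force: [0.6, -0.7, -1.6]
grip_width: 0.0426
```

```bash
python3 -c "
from h import *
rep()"
```

```text
t 12.58 pos [0.6035 0.197  0.2047] tooly yaw 85.50 z yaw -4.50 x [ 0.005  0.001 -1.   ] F [ 0.59 -0.7  -1.6 ] grip 0.0426 q [12.  19.  21.2 91.9  0.  16.5]
```

move_arm --pt "0.1 0.4 -1.5 0 0.2 -1 3" --pt "0.1 0.4 -2.5 0 0 -1 3" --pt "0 0 -2.5 0 0 0 3" --pt "0 0 -2 0 0 0 3" --pt "0 0 -1 0 0 0 3" --pt "0 0 0 0 0 0 3" --pt "0 0 0 0 0 0 3" --pt "0 0 0 0 0 0 3"

```text
clock: 13.25
eef_pos: [0.6048, 0.1969, 0.1037]
eef_rot: [-35.5, 89.9, -42.7]
force: [0.1, -0.0, -1.5]
grip_width: 0.0427
```

```bash
python3 -c "
from h import *
rep();snap('wrist','w10')"
```

```text
t 13.25 pos [0.6048 0.1969 0.1037] tooly yaw 82.85 z yaw -7.15 x [ 0.002 -0.001 -1.   ] F [ 0.14 -0.03 -1.47] grip 0.0427 q [12.  19.7 10.6 80.9 -0.1 19.2]
```

View pics/w10.png

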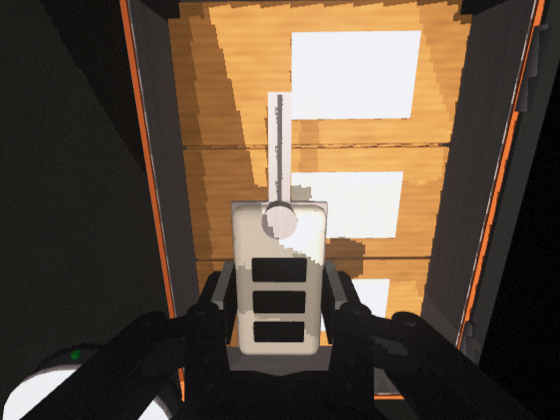

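move_arm --pt "0 0.4 -0.8 0 0 0.3 3" --pt "0 0.4 -0.8 0 0 0.3 3" --pt "0 0 -0.7 0 0 0 3" --pt "0 0 0 0 0 0 3" --pt "0 0 0 0 0 0 3"

```text
clock: 13.72
eef_pos: [0.6088, 0.2067, 0.0843]
eef_rot: [11.5, 89.3, 5.1]
force: [-0.0, -0.8, -0.2]
grip_width: 0.0427
```

```bash
python3 -c "
from h import *
rep()"
```

```text
t 13.72 pos [0.6088 0.2067 0.0843] tooly yaw 83.52 z yaw -6.49 x [ 0.012  0.001 -1.   ] F [-0.03 -0.78 -0.19] grip 0.0427 q [12.8 20.4  9.3 78.2 -0.1 19.3]
```

move_arm --pt "0 0 -0.5 0 0.4 0 3" --pt "0 0 -0.4 0 0.2 0 3" --pt "0 0 -0.2 0 0 0 3" --pt "0 0 0 0 0 0 3" --pt "0 0 0 0 0 0 3"

```text
clock: 14.13
eef_pos: [0.609, 0.2069, 0.0723]
eef_rot: [61.1, 89.9, 54.7]
force: [-0.2, -0.2, -0.2]
grip_width: 0.0424
```

```bash
python3 -c "
from h import *
rep()"
```

```text
t 14.13 pos [0.609  0.2069 0.0723] tooly yaw 83.54 z yaw -6.46 x [ 0.001  0.001 -1.   ] F [-0.2  -0.21 -0.24] grip 0.0424 q [12.8 21.4  9.3 77.8  0.  19.2]
```

Now the gentle descent in 2 mm steps, checking force each time.

move_arm --pt "0 0 -0.2 0 0 0 3" --pt "0 0 -0.2 0 0 0 3" --pt "0 0 0 0 0 0 3"

```text
clock: 14.38
eef_pos: [0.6092, 0.2068, 0.0682]
eef_rot: [50.6, 89.9, 44.1]
force: [0.6, 0.5, -1.1]
grip_width: 0.0428
```

move_arm --pt "0 0 -0.2 0 0 0 3" --pt "0 0 0 0 0 0 3"

```text
clock: 14.55
eef_pos: [0.6092, 0.2068, 0.0661]
eef_rot: [47.5, 89.9, 41.0]
force: [-0.0, -0.5, -2.3]
grip_width: 0.0425
```

move_arm --pt "0 0 -0.15 0 0 0 3" --pt "0 0 0 0 0 0 3"

```text
clock: 14.72
eef_pos: [0.6092, 0.2068, 0.0646]
eef_rot: [42.8, 89.9, 36.4]
force: [0.9, 0.0, -1.6]
grip_width: 0.0428
```

move_arm --pt "0 0 -0.1 0 0 0 3" --pt "0 0 0 0 0 0 3"

```text
clock: 14.88
eef_pos: [0.6093, 0.2068, 0.0636]
eef_rot: [40.6, 89.9, 34.2]
force: [-0.3, -0.3, -1.9]
grip_width: 0.0422
```

move_arm --pt "0 0 -0.1 0 0 0 3" --pt "0 0 0 0 0 0 3"

```text
clock: 15.05
eef_pos: [0.6095, 0.2068, 0.063]
eef_rot: [35.0, 89.8, 28.5]
force: [-2.1, -1.0, 0.3]
grip_width: 0.0426
```

move_arm --pt "0 0 -0.1 0 0 0 3" --pt "0 0 0 0 0 0 3"

```text
clock: 15.22
eef_pos: [0.6096, 0.2069, 0.0628]
eef_rot: [30.6, 89.8, 24.1]
force: [-0.7, -0.6, 0.1]
grip_width: 0.0425
```

```bash
python3 -c "
from h import *
snap('wrist','w11')"
```

```text
(no output)
```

View pics/w11.png

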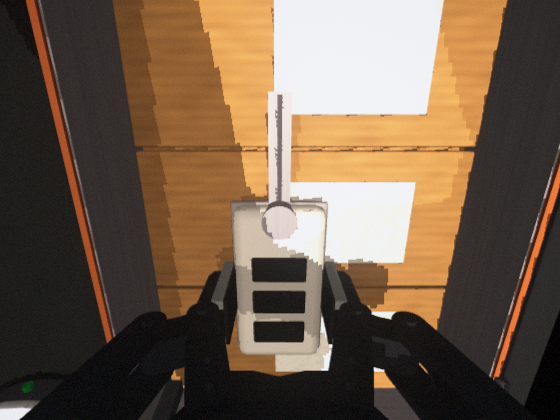

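move_arm --pt "0 0 -0.1 0 0 0 3"

```text
clock: 15.35
eef_pos: [0.6097, 0.2069, 0.0624]
eef_rot: [29.0, 89.8, 22.5]
force: [-1.0, -1.0, 1.8]
grip_width: 0.0424
```

move_arm --pt "0 0 0 0 0 0 3"

```text
clock: 15.43
eef_pos: [0.6096, 0.2069, 0.0626]
eef_rot: [28.8, 89.8, 22.3]
force: [-0.9, 0.2, 1.5]
grip_width: 0.0424
```

move_arm --pt "0 0 0 0 0 0 3"

```text
clock: 15.52
eef_pos: [0.6097, 0.2069, 0.0627]
eef_rot: [27.4, 89.8, 20.9]
force: [-0.6, 0.4, 0.7]
grip_width: 0.0425
```

move_arm --pt "0 0 0 0 0 0 5" --pt "0 0 0 0 0 0 6" --pt "0 0 0 0 0 0 6" --pt "0 0 0 0 0 0 6" --pt "0 0 0 0 0 0 6"

```text
clock: 15.93
eef_pos: [0.6105, 0.2071, 0.0624]
eef_rot: [27.3, 89.7, 20.8]
force: [0.4, -0.1, 0.2]
grip_width: 0.0598
```

move_arm --pt "0 0 1 0 0 0 6" --pt "0 0 2 0 0 0 6" --pt "0 0 3 0 0 0 6" --pt "0 0 3 0 0 0 6" --pt "0 0 2 0 0 0 6"

```text
clock: 16.35
eef_pos: [0.6041, 0.2056, 0.1691]
eef_rot: [-164.8, 89.3, -171.3]
force: [1.6, 0.7, 0.9]
grip_width: 0.0599
```

```bash
python3 -c "
from h import *
rep();snap('wrist','w12');snap('top','t12')"
```

```text
t 16.35 pos [0.6041 0.2056 0.1691] tooly yaw 83.52 z yaw -6.48 x [-0.011 -0.002 -1.   ] F [1.55 0.73 0.91] grip 0.0599 q [12.8 20.4 18.9 89.2  0.  19.2]
```

View pics/w12.png

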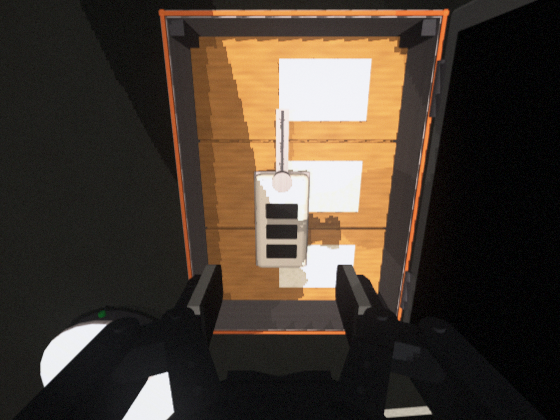

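View pics/t12.png

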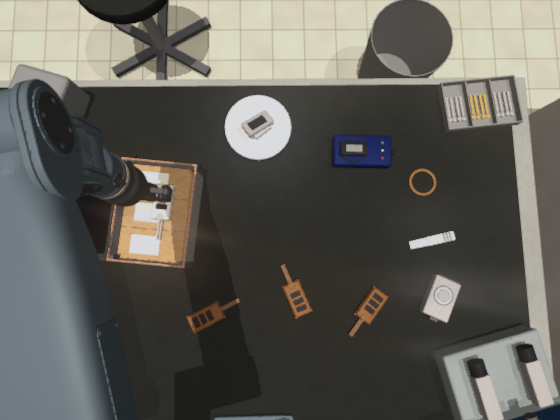

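move_arm --pt "0 0 2 0 0 0 3" --pt "0 0 3 0 -0.3 0 3" --pt "0 0 3 0 -0.3 0 3" --pt "0 0 3 0 0 0 3" --pt "0 0 3 0 0 0 3" --pt "0 0 2 0 0 0 3" --pt "0 0 0 0 0 0 3" --pt "0 0 0 0 0 0 3"

```text
clock: 17.12
eef_pos: [0.602, 0.2052, 0.3332]
eef_rot: [-129.7, 89.8, -136.2]
force: [0.2, -0.3, -0.8]
grip_width: 0.0303
```

```bash
python3 -c "
from h import *
rep()"
```

```text
t 17.12 pos [0.602  0.2052 0.3332] tooly yaw 83.52 z yaw -6.48 x [-0.002 -0.002 -1.   ] F [ 0.2  -0.26 -0.76] grip 0.0303 q [ 1.280e+01  2.520e+01  4.430e+01  1.093e+02 -1.000e-01  1.930e+01]
```

move_arm --pt "-0.1 1 1 0 0 0 3" --pt "-0.1 2 0.8 0 0 0 3" --pt "-0.1 2 0.2 0 0 0 3" --pt "0 2 0.1 0 0 0 3" --pt "0 1 0 0 0 0 3" --pt "0 0 0 0 0 0 3"

```text
clock: 17.62
eef_pos: [0.5979, 0.2863, 0.3435]
eef_rot: [-150.7, 88.9, -157.4]
force: [0.0, -0.1, -0.5]
grip_width: 0.0301
```

```bash
python3 -c "
from h import *
rep();snap('wrist','w13')"
```

```text
t 17.62 pos [0.5979 0.2863 0.3435] tooly yaw 83.31 z yaw -6.70 x [-0.018 -0.007 -1.   ] F [ 0.01 -0.09 -0.54] grip 0.0301 q [ 1.980e+01  3.400e+01  5.810e+01  1.152e+02 -1.000e-01  2.650e+01]
```

View pics/w13.png

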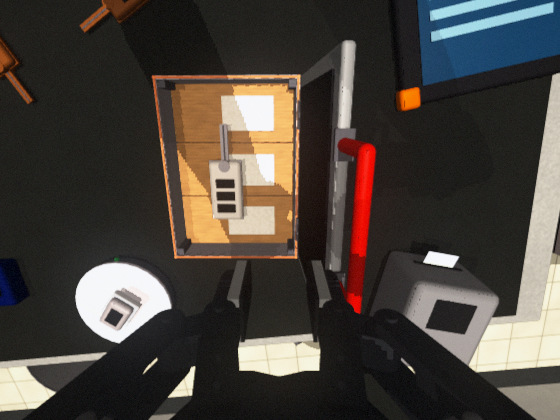

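```bash
python3 - <<'E'
from h import *
s,R=rep()
a=atz('wrist',366,148,.325,s);b=atz('wrist',354,300,.325,s);print(a,b,np.degrees(np.arctan2(*(b-a)[1::-1])))
k=(.598-a[0])/(b-a)[0];print(a+k*(b-a))
E
```

```text
t 17.67 pos [0.598  0.2854 0.343 ] tooly yaw 83.28 z yaw -6.73 x [-0.019 -0.008 -1.   ] F [ 0.36 -0.68 -0.39] grip 0.0303 q [ 1.980e+01  3.400e+01  5.800e+01  1.152e+02 -1.000e-01  2.650e+01]
[0.5379771  0.33885881 0.325     ] [0.6319844  0.32867629 0.325     ] -6.181959220892025
[0.598      0.33235735 0.325     ]
```

move_arm --pt "0 0 0.9 0.3 -0.5 0 3" --pt "0 1 0.2 0 -0.4 0 3" --pt "0 1.5 0.1 0 0 0 3" --pt "0 1.2 0.1 0 0 0 3" --pt "0 0.3 0 0 0 0 3" --pt "0 0 0 0 0 0 3"

```text
clock: 18.17
eef_pos: [0.5979, 0.3232, 0.3552]
eef_rot: [-127.9, 89.6, -135.0]
force: [0.1, -0.6, -0.7]
grip_width: 0.0299
```

```bash
python3 -c "
from h import *
rep()"
```

```text
t 18.17 pos [0.5979 0.3232 0.3552] tooly yaw 82.94 z yaw -7.06 x [-0.005 -0.005 -1.   ] F [ 0.09 -0.56 -0.71] grip 0.0299 q [ 22.8  39.7  68.3 119.   -0.2  29.9]
```

move_arm --pt "0 0.7 -0.3 0.3 -0.2 0.4 3" --pt "0 0.2 0 0 0 0 3" --pt "0 0 0 0 0 0 3"

```text
clock: 18.42
eef_pos: [0.5984, 0.3316, 0.3525]
eef_rot: [123.1, 90.0, 116.4]
force: [-0.1, 0.6, 0.8]
grip_width: 0.0302
```

```bash
python3 -c "
from h import *
rep();snap('wrist','w14')"
```

```text
t 18.42 pos [0.5984 0.3316 0.3525] tooly yaw 83.29 z yaw -6.71 x [-0.  0. -1.] F [-0.06  0.61  0.82] grip 0.0302 q [ 23.4  39.6  67.9 118.2   0.   30.1]
```

View pics/w14.png

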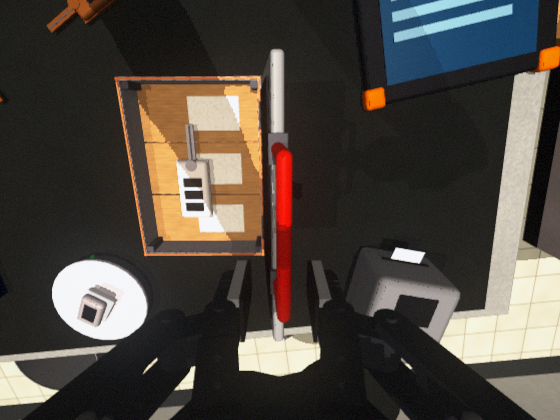

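move_arm --pt "0 0.1 -1 0 0 0 3" --pt "0 0 -1.5 0 0 0 3" --pt "0 0 -1.2 0 0 0 3" --pt "0 0 -0.4 0 0 0 3" --pt "0 0 0 0 0 0 3"

```text
clock: 18.88
eef_pos: [0.5986, 0.3303, 0.3113]
eef_rot: [17.8, 89.9, 11.0]
force: [0.8, -0.7, -0.9]
grip_width: 0.03
```

move_arm --pt "0 0 0 0 0 0 0" --pt "0 0 0 0 0 0 0" --pt "0 0 0 0 0 0 0" --pt "0 0 0 0 0 0 0" --pt "0 0 0 0 0 0 0" --pt "0 0 0 0 0 0 0"

```text
clock: 19.38
eef_pos: [0.5984, 0.3305, 0.3121]
eef_rot: [58.0, 89.9, 51.2]
force: [0.2, 0.7, -3.0]
grip_width: 0.0072
```

```bash
python3 -c "
from h import *
rep()"
```

```text
t 19.38 pos [0.5984 0.3305 0.3121] tooly yaw 83.16 z yaw -6.84 x [ 0.001  0.001 -1.   ] F [ 0.19  0.72 -2.95] grip 0.0072 q [2.330e+01 3.330e+01 5.320e+01 1.098e+02 1.000e-01 3.010e+01]
```

move_arm --pt "-0.2 -1.5 0.1 0 0 0 0" --pt "-0.2 -1.5 0.1 0 0 0 0" --pt "-0.2 -1.5 0 0 0 0 0" --pt "-0.2 -1.5 -0.1 0 0 0 0" --pt "-0.2 -1.5 -0.2 0 0 0 0" --pt "-0.2 -1.5 -0.3 0 0 0 0" --pt "-0.2 -1.5 -0.4 0 0 0 0" --pt "-0.2 -1.4 -0.5 0 0 0 0"

```text
clock: 20.05
eef_pos: [0.5866, 0.2255, 0.2979]
eef_rot: [78.7, 87.8, 72.5]
force: [1.5, 3.9, -1.2]
grip_width: 0.0074
```

```bash
python3 -c "
from h import *
rep()"
```

```text
t 20.05 pos [0.5866 0.2255 0.2979] tooly yaw 83.77 z yaw -6.25 x [ 0.011  0.036 -0.999] F [ 1.54  3.95 -1.25] grip 0.0074 q [ 14.   19.5  32.6 102.    1.8  20.2]
```

move_arm --pt "-0.2 -1.4 -0.6 -0.5 0.2 0 0" --pt "-0.2 -1.4 -0.7 -0.5 0.2 0 0" --pt "-0.2 -1.3 -0.8 -0.5 0.2 0 0" --pt "-0.1 -1.3 -0.9 -0.5 0 0 0" --pt "-0.1 -1.2 -1.0 -0.3 0 0 0" --pt "-0.1 -1.1 -1.0 -0.3 0 0 0" --pt "-0.1 -1.0 -1.1 -0.3 0 0 0" --pt "-0.1 -1.0 -1.2 -0.3 0 0 0"

```text
clock: 20.72
eef_pos: [0.5767, 0.1371, 0.2328]
eef_rot: [43.1, 88.8, 37.0]
force: [-0.3, 2.1, 1.0]
grip_width: 0.0071
```

```bash
python3 -c "
from h import *
rep()"
```

```text
t 20.72 pos [0.5767 0.1371 0.2328] tooly yaw 83.94 z yaw -6.07 x [ 0.016  0.012 -1.   ] F [-0.33  2.08  0.98] grip 0.0071 q [ 6.6 11.9 15.9 93.   0.6 12.6]
```

move_arm --pt "-0.1 -0.9 -1.2 -0.3 0.4 -0.3 0" --pt "-0.1 -0.8 -1.3 -0.3 0.3 -0.2 0" --pt "-0.1 -0.8 -1.3 0 0.3 0 0" --pt "-0.1 -0.7 -1.4 0 0 0 0" --pt "-0.1 -0.6 -1.4 0 0 0 0" --pt "-0.1 -0.5 -1.4 0 0 0 0" --pt "0 -0.3 -1.4 0 0 0 0"

```text
clock: 21.3
eef_pos: [0.5722, 0.0956, 0.1469]
eef_rot: [63.8, 88.6, 57.3]
force: [-2.3, -1.3, 3.0]
grip_width: 0.0067
```

```bash
python3 -c "
from h import *
rep()"
```

```text
t 21.30 pos [0.5722 0.0956 0.1469] tooly yaw 83.51 z yaw -6.50 x [ 0.013  0.02  -1.   ] F [-2.33 -1.35  2.99] grip 0.0067 q [ 2.3  9.8  3.7 83.1  1.1  8.8]
```

move_arm --pt "0 -0.3 -1.2 -0.4 0.3 0 0" --pt "0 -0.2 -1.2 -0.4 0.2 0 0" --pt "0 -0.1 -1.0 0 0 0 0" --pt "0 0 -0.8 0 0 0 0" --pt "0 0 -0.5 0 0 0 0" --pt "0 0 0 0 0 0 0"

```text
clock: 21.8
eef_pos: [0.5734, 0.09, 0.1056]
eef_rot: [37.4, 89.3, 31.0]
force: [-4.1, 1.2, -3.9]
grip_width: 0.0064
```

```bash
python3 -c "
from h import *
rep()"
```

```text
t 21.80 pos [0.5734 0.09   0.1056] tooly yaw 83.58 z yaw -6.42 x [ 0.01   0.006 -1.   ] F [-4.13  1.23 -3.88] grip 0.0064 q [ 2.1 10.8  0.1 78.7  0.3  8.5]
```

move_arm --pt "0 0 -0.6 0 0.2 0 0" --pt "0 0 -0.6 0 0.2 0 0" --pt "0 0 -0.4 0 0 0 0" --pt "0 0 0 0 0 0 0"

```text
clock: 22.13
eef_pos: [0.5734, 0.09, 0.1054]
eef_rot: [19.9, 89.4, 13.7]
force: [-0.5, 0.2, -3.9]
grip_width: 0.0065
```

```bash
python3 -c "
from h import *
rep();snap('side','s15');snap('wrist','w15')"
```

```text
t 22.13 pos [0.5734 0.09   0.1054] tooly yaw 83.79 z yaw -6.21 x [ 0.011  0.003 -1.   ] F [-0.48  0.22 -3.88] grip 0.0065 q [ 2.2 10.8  0.1 78.7  0.1  8.4]
```

View pics/s15.png

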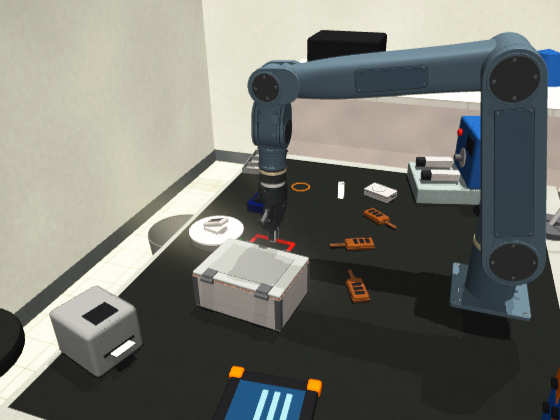

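View pics/w15.png

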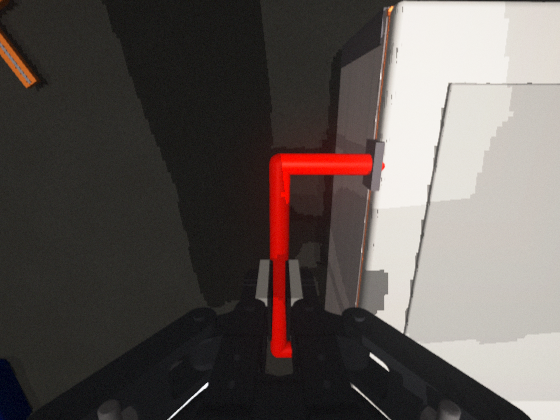

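```bash
python3 - <<'E'
from h import *
a=cv2.imread('pics/side0.png');b=cv2.imread('pics/s15.png')
r=np.hstack([cv2.resize(x[210:330,180:320],None,fx=2.8,fy=2.8,interpolation=cv2.INTER_CUBIC) for x in(a,b)]);cv2.imwrite('pics/c15.png',r)
s=get_state()
for z in(.106,.112,.118,.125):
  p=atz('wrist',279,160,z,s);print(z,p,'expected near end .5108-.514,.095', 'lid corner',atz('wrist',396,3,z,s))
for z in (.09,.1,.11,.12): print('pt on side',proj('side',np.array([.5713,.088,z])),)
E
```

```text
0.106 [0.51128631 0.09641627 0.106     ] expected near end .5108-.514,.095 lid corner [0.45367212 0.15015782 0.106     ]
0.112 [0.51027274 0.0964926  0.112     ] expected near end .5108-.514,.095 lid corner [0.45509713 0.14795949 0.112     ]
0.118 [0.50925917 0.09656893 0.118     ] expected near end .5108-.514,.095 lid corner [0.45652214 0.14576115 0.118     ]
0.125 [0.50807667 0.09665799 0.125     ] expected near end .5108-.514,.095 lid corner [0.45818465 0.14319643 0.125     ]
pt on side [274.21712154 244.23532661]
pt on side [274.14378088 241.15964289]
pt on side [274.06992177 238.0622167 ]
pt on side [273.99553868 234.94281667]
```

View pics/c15.png

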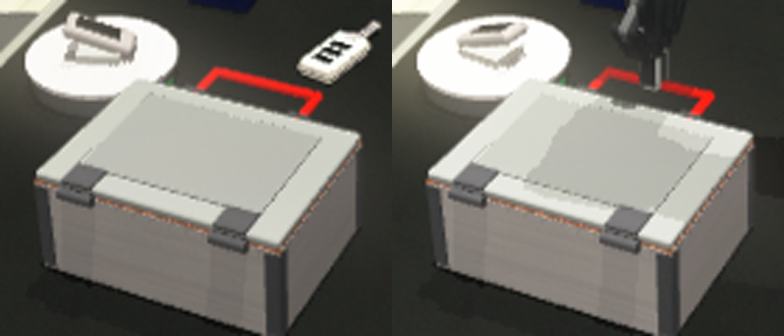

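move_arm --pt "0 0 0 0 0 0 3" --pt "0 0 0 0 0 0 3" --pt "0 0 0 0 0 0 3" --pt "0 0 0 0 0 0 3"

```text
clock: 22.57
eef_pos: [0.5754, 0.0887, 0.1024]
eef_rot: [5.7, 89.3, -0.6]
force: [0.4, -0.4, 1.8]
grip_width: 0.0302
```

move_arm --pt "0 0 1 0 0 0 3" --pt "0 0 2 0 0 0 3" --pt "0 0 1 0 0 0 3" --pt "0 0 0 0 0 0 0" --pt "0 0 0 0 0 0 0" --pt "0 0 0 0 0 0 0"

```text
clock: 23.07
eef_pos: [0.5763, 0.0878, 0.1439]
eef_rot: [1.0, 89.3, -5.4]
force: [-0.3, -0.6, 0.3]
grip_width: 0.0002
```

```bash
python3 - <<'E'
from h import *
rep();im=snap('side','s16')
a=cv2.imread('pics/side0.png')[:,:,::-1]
for x in(a,im):
  x=x.astype(int)[225:260,240:305];m=(x[:,:,0]>130)&(x[:,:,1]<70)&(x[:,:,2]<70);ys,xs=np.where(m);print(m.sum(),xs.min()+240,xs.max()+240,ys.min()+225,ys.max()+225,[ (c,ys[xs==c-240].mean().round(2)+225) for c in (252,258,288,292) if (xs==c-240).any()])
b=im[:,:,::-1]
r=np.hstack([cv2.resize(x[210:330,180:320],None,fx=2.8,fy=2.8,interpolation=cv2.INTER_CUBIC) for x in(a[:,:,::-1],b)]);cv2.imwrite('pics/c16.png',r)
E
```

```text
t 23.07 pos [0.5763 0.0878 0.1439] tooly yaw 83.57 z yaw -6.43 x [ 0.013 -0.001 -1.   ] F [-0.27 -0.56  0.33] grip 0.0002 q [ 2.1 10.4  4.1 82.9 -0.1  8.6]
196 251 294 234 250 [(252, np.float64(239.0)), (258, np.float64(235.5)), (288, np.float64(245.29)), (292, np.float64(245.5))]
172 252 294 234 250 [(252, np.float64(239.0)), (258, np.float64(236.0)), (288, np.float64(245.29)), (292, np.float64(245.5))]
```

View pics/c16.png

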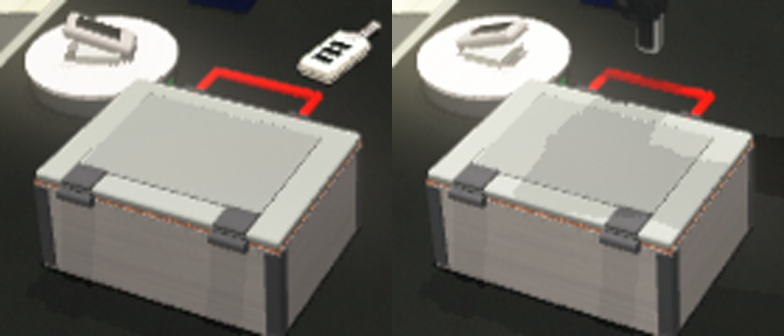

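The side view matches the opening picture pixel for pixel, so the lid is shut to within 1–2 mm. To be sure, I'll press lightly on the lid's front edge.

move_arm --pt "0 2 0 0 0.4 0 0" --pt "0 3 0 0 0.3 0 0" --pt "0 1.5 0 0 0 0 0" --pt "0 0 -1 0 0 0 0" --pt "0 0 -1 0 0 0 0" --pt "0 0 0 0 0 0 0"

```text
clock: 23.62
eef_pos: [0.5745, 0.1531, 0.118]
eef_rot: [-137.2, 89.7, -143.8]
force: [-0.7, -0.8, -0.5]
grip_width: 0.0002
```

```bash
python3 -c "
from h import *
rep()"
```

```text
t 23.62 pos [0.5745 0.1531 0.118 ] tooly yaw 83.42 z yaw -6.58 x [-0.005 -0.003 -1.   ] F [-0.75 -0.78 -0.46] grip 0.0002 q [ 8.5 13.7  4.9 81.5 -0.2 15.1]
```

move_arm --pt "0 0 -0.4 0 0 0 0" --pt "0 0 -0.2 0 0 0 0" --pt "0 0 -0.2 0 0 0 0"

```text
clock: 23.87
eef_pos: [0.5737, 0.152, 0.111]
eef_rot: [-161.6, 89.7, -168.3]
force: [-5.1, 2.0, 14.8]
grip_width: 0.0003
```

move_arm --pt "0 0 -0.3 0 0 0 0"

```text
clock: 23.95
eef_pos: [0.5737, 0.152, 0.111]
eef_rot: [174.3, 89.8, 167.5]
force: [-5.5, 0.8, 15.0]
grip_width: -0.0
```

move_arm --pt "0 0 1 0 0 0 0" --pt "0 0 2 0 0 0 0" --pt "0 -1 3 0 0 0 0" --pt "-1 -2 3 0 0 0 0" --pt "-2 -3 3 0 0 0 0" --pt "-2 -3 1 0 0 0 0" --pt "-2 -3 0 0 0 0 0" --pt "-2 -3 0 0 0 0 0" --pt "-2 -2 0 0 0 0 0" --pt "0 0 0 0 0 0 0" --pt "0 0 0 0 0 0 0"

```text
clock: 24.87
eef_pos: [0.4594, -0.0298, 0.2456]
eef_rot: [-73.7, 89.6, -81.0]
force: [0.4, 0.5, -0.7]
grip_width: 0.0
```

```bash
python3 - <<'E'
from h import *
rep();snap('top','t17');snap('side','s17')
a=cv2.imread('pics/top0.png');b=cv2.imread('pics/t17.png')
for x in (a,b):
  x=x.astype(int);m=(x[:,:,2]>130)&(x[:,:,1]<70)&(x[:,:,0]<70);m[:,:170]=0;m[:,230:]=0;ys,xs=np.where(m);print(m.sum(),xs.mean(),ys.mean(),xs.max())
E
```

```text
t 24.87 pos [ 0.4594 -0.0298  0.2456] tooly yaw 82.73 z yaw -7.27 x [ 0.001 -0.007 -1.   ] F [ 0.39  0.5  -0.67] grip 0.0000 q [-11.8  -6.7  -1.9  94.7  -0.4  -4.5]
232 206.29310344827587 212.56034482758622 214
153 207.69281045751634 201.4640522875817 214
```

View pics/t17.png

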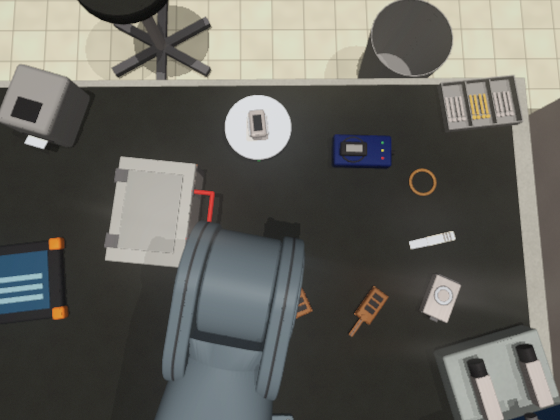

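View pics/s17.png

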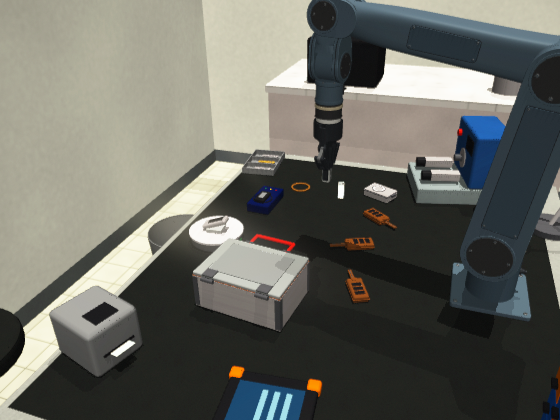

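The lid is shut, the arm is clear and the other things haven't moved. Handing in.

```bash
python3 -c "
from workcell import *
print(close_job())"
```

```text
the job is handed in; nothing more can be done
None
```

The white key is in the shielded box with the lid shut, and I handed the job in at about 25 s of the 72 s allowed.

- **Lid opening:** I gripped the red handle and swung the lid to about 95° (just past upright). The hinge held it there.
- **Key:** I lowered the key in 1–2 mm steps until the cartons took its weight. The contact force changed by only about 2–3 N, with the carton top near z = 0.059 m. I then let go, and the wrist picture showed it flat, buttons up, well inside the walls.
- **Lid closing:** I swung the lid shut by the handle. The side view then matched the starting picture to the pixel. A light press of about 15 N on the lid's front edge met a rigid stop at z = 0.111 m, as expected for a shut lid.
- **Surroundings:** The last pictures show the arm clear and touching nothing. The other things look unmoved in the top and side views.

These checks did not go cleanly:
- **Joint limit:** While backing off the open lid, joint 3 read 81.4° against its 81.34° limit. The wrist force was up to 25.8 N on one axis for that moment. I moved away at once, but this could count as passing the joint's range.
- **Handle grip:** The handle slid about 12 mm in the grip while closing, without harm.
- **Last top view:** The arm hid part of the handle in this picture, so the final handle comparison rests on the side view.

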